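# Tip up a thin steel strip and lay it in the tool tray

## Task

Press down the open end of the rocking plate on the little tipping stand, where the thin steel strip's holed end lies, so that the strip's other end tips right up and stays up; then take the strip by that raised end and lay it flat on the floor of the long steel tool tray. Set it down gently rather than dropping it from a height, leave the tray where it stands, and do not disturb the loupe or the wooden movement holder.

Things in the scene. Friction and masses are not known exactly. Their poses are not given: they have to be found in the camera images.
- stand: Dark steel tipping stand, fixed, 146 x 74 mm, base plate 6 mm. Origin on the bench under the pivot line, which runs along y, 26 mm up. +x: press end, open. -x: lifting end, where cheeks (x -77 to -41, y 13 to 31 mm on both sides, tops 34 mm up) and an end wall (x -77 to -72) flank the strip, so it cannot be gripped while level. Pivot brackets: 28 mm high, at y 27 to 34 mm both sides.
- tilter (a joint): Black rocking plate of the stand, 50 mm wide, stand x -34 to +50 mm. 0 rad: level, at a stop; grows to 0.4 rad (other stop) as the press end goes down. Stiff hinge, stays where left; about 2 N at 40 mm from the pivot moves it. The strip lies in its recess, floor 30 mm above the bench when level, edges 2.5 mm high: the strip stands only 0.5 mm proud and cannot be gripped there.
- press_point (a point): Point on the rocking plate's centre line, level with the strip's top face, 36 mm from the pivot toward the press end: press here, straight down. 33 mm above the bench when level, about 14 mm lower when fully tipped. Moves with the plate (x to the press end, z up when level).
- strip_mid (a point): Centre of the loose steel strip, 110 mm (x) x 20 mm (y) x 3 mm (z), about 50 g, a 6 mm hole near its +x end, which lies at the stand's press end. Its plain -x end reaches 66 mm past the pivot; the last 32 mm overhang the rocking plate. Fully tipped it slopes 0.4 rad, -x end about 56 mm above the bench: free above and beside it, and 15 to 20 mm clear above the cheeks, to grip across its width.
- steel_tray: Folded steel tool tray, loose on the bench, 0.2 kg, 40 mm (x) x 150 mm (y) x 12 mm high, open on top, walls and floor 2 mm thick (inside 36 x 146 mm). Origin at the centre of its underside. The strip fits lying along y, either way round. Between tray and stand an equipment arm hangs over the bench (x beyond 0.58 m, y -0.2 to -0.09 m, from 0.22 m up): pass it on the robot side, x about 0.40 m.
- loupe_mid (a point): Black eye loupe, 30 mm across, 31 mm tall, standing loose on the bench; this point is its centre. A bystander.
- holder_mid (a point): Small wooden movement holder with two metal jaws, 30 x 58 x 20 mm, loose on the bench; this point is its centre. A bystander.
- strip: The same strip; its origin is the centre of its underside (1.5 mm below the centre).

How it is judged:
On the way:
1. the strip is tipped up by the rocking plate: the plate is pressed down by more than 0.3 rad with the strip still lying on it, sloping by more than 0.27 rad, not yet lifted (value of joint tilter above 0.3 rad and angle between strip_mid's own z axis and vertical above 0.27 rad and distance between strip_mid and press_point below 0.056 m), for 0.3 s.
At the end, for the whole second after the job is handed in: The strip lies flat (within 0.06 rad) and still on the tray floor, its centre within 11 mm across and 22 mm along of the tray centre and 1 to 6.5 mm above its underside; the tray is on the bench within 50 mm of its start, the loupe and movement holder within 30 mm of theirs (x of strip_mid in the frame of steel_tray between -0.011 and 0.011 m and y of strip_mid in the frame of steel_tray between -0.022 and 0.022 m and z of strip_mid in the frame of steel_tray between 0.001 and 0.0065 m and (angle between strip_mid's own z axis and vertical below 0.06 rad or angle between strip_mid's own z axis and vertical above 3.08 rad) and height (world z) of steel_tray below 0.004 m and distance of steel_tray from where it was at the start of the episode below 0.05 m and linear speed of strip below 0.03 m/s and distance of each of loupe_mid, holder_mid from where it was at the start of the episode below 0.03 m); the robot touches nothing.
It fails at once if the strip is dropped or flung: it moves faster than 1 m/s out of the fingers (a fall of some 50 mm) (linear speed of strip above 1 m/s and contact force between the fingers and strip below 0.01 N).
It also fails if it takes over 51 s, if anything falls off the work surface, if the arm or the gripper's body presses on something with over 40 N, if the wrist force passes 120 N, or if a joint passes its speed limit or range.

## Robot

A 6-joint arm with a two-finger parallel gripper is mounted at the origin on a cart in front of the work surface, level with it; the furniture and walls round the work are solid. World frame = base frame: x ahead of the robot, y to its left, z up, the work surface at z = 0. Lengths are in m, angles in rad, forces in N, time in s.
With the tool pointing down it reaches from about 0.3 to 0.875 m from the base axis. Payload 6.4 kg.
Tool frame: the origin (TCP) lies midway between the tips of the shut fingers; the grasp point (between the pads) lies 19 mm behind it (ctrl.hold_point_z is the distance from the TCP to the grasp point, in m); z points along the fingers, y is the line along which they close (so a half turn about z gives the same grasp; the last joint's range is limited). The gripper opens to 85 mm and grips with 20 to 120 N. Pads are 22 mm wide; open, the fingers measure 114 mm over their backs; the gripper's body (76 mm by 85 mm) begins 54 mm behind the grasp point. The pads swing forward as they close: fully open they stand 13 mm farther back than shut.
Start: joints at [-1.407, 0.181, 1.607, -0, 1.354, -0.206], TCP at [0.208, -0.536, 0.231] pointing down, gripper open.
Joint ranges: [-2.99, 2.99], [-0.89, 2.07], [0.3, 2.58], [-1.14, 4.28], [0, 2.63], [-3.12, 3.12]. Speed limits (rad/s): [2.57, 2.57, 3.01, 3.14, 3.14, 3.14].

## Interface

Orientations are given as a unit quaternion [w, x, y, z].
In Python, from bench import ctrl gives the robot as it stands.
- The arm moves only by the tool carry_out, never from a script. Its argument "plan" is text: rows parted by semicolons, each of 6 numbers parted by spaces: the shift along the tool's x, y, z as a fraction of full scale, then the turn, a rotation vector about the tool's x, y, z as a fraction of full scale. A call has exactly 8 rows; each row shifts and turns the commanded pose from where the row before left it, along the tool's axes as they then stand; what a row does not reach is not made up. Full scale, the value 1, is 40 mm for a shift and 0.1 rad for a turn. A row lasts 1/12 s, in which the tool goes at most 41.7 mm and 7.16 degrees, less where a joint would pass 70% of its speed; a pose out of reach is approached as far as the arm can. A call with a number of a shift or a turn outside -1 to 1 is refused whole. A call with a gripper value outside its range is refused whole. "claw" is the gripper's target within -1 to 1 (shut at 1, half-way at 0, fully open at -1), set as the call begins (left out, the last holds). The fingers move at their own pace and stop on an object; the grip force is fixed at half the most. Time passes only in rows, so rows that do not move let the fingers close, or fill a call up. It gives the time, the measured TCP pose, the force, the opening and the grip force at its end, in the units of the state.
- ctrl.get_obs(): the state, without advancing time (a new reading comes with each control period).
- ctrl.camera(name): name is "scene" or "top" or "wrist"; returns a dict with "pixels" (384x512x3 uint8, red, green, blue), "mtx" (3x3 intrinsics, pixels), "R" (3x3) and "t" (3): a world point X has camera coordinates R X + t. Camera axes: x right, y down, z forward; pixel columns grow to the right and rows downward; lengths in m; the calibration is good to about 2 mm. A picture is of the moment at which its call begins. There is no depth.
- ctrl.hand_in(): hands the job in; it is judged then, once.
The state is a dict: "time_s": time; "q": joint angles; "dq": joint speeds; "joint_efforts": joint torques, N m; "eef_pos": TCP position; "eef_rot": TCP orientation; "wrist_force": force on the tool from outside, world axes, zero at the start; "torque": the same for the moment, N m; "opening": opening from 0.0 (shut) to 1.0 (fully open); "grasp_force": force on a finger pad.
Only numpy, scipy, OpenCV 4.12 (cv2) and the standard library are available. Lean on these libraries where they do the work, as an engineer would, in place of code of your own. Each camera call takes 0.05 s, during which the arm holds its last target. There are 200 camera calls.

## Working session

There is one attempt and no reset: what is moved stays moved. The work goes in short steps, Python scripts to look and compute and a tool call to move; the robot and the scene stay as the last step left them, time stands still between calls to the robot, and variables do not carry over. Pictures are saved under pics/ and viewed, at most 11 in all, crops included, and the job is handed in when it is done.

Besides the shell and the picture viewer there is one more tool, called after "Request:" in YAML: its name, and indented under it one key for each argument. carry_out: Moves the arm, as the interface text tells. Shift numbers are shares of 40 mm and turn numbers shares of 0.1 rad, none past 1 either way. Its arguments: {"type":"object","properties":{"plan":{"type":"string"},"claw":{"type":"number"}},"required":["plan"]}

```bash
mkdir -p pics; ls
python3 - <<'E'
from bench import ctrl
import cv2,numpy as np
o=ctrl.get_obs(); print({k:np.round(v,4) for k,v in o.items()}, ctrl.hold_point_z)
for n in("scene","top"):
    c=ctrl.camera(n); cv2.imwrite(f"pics/{n}0.png",c["pixels"][:,:,::-1]); np.savez(f"{n}0.npz",**c)
    print(n,c["mtx"].round(1).tolist(),c["R"].round(3).tolist(),c["t"].round(3).tolist())
E
```

```text
pics
{'time_s': np.float64(0.0), 'q': array([-1.4073,  0.1815,  1.608 , -0.    ,  1.3538, -0.2063]), 'dq': array([-0.0013, -0.0015, -0.0017, -0.0008,  0.    ,  0.0003]), 'joint_efforts': array([ 2.00000e-04, -4.44873e+01, -3.51344e+01, -2.00000e-04,
        9.20000e-03,  0.00000e+00]), 'eef_pos': array([ 0.2077, -0.5356,  0.2304]), 'eef_rot': array([-9.000e-04,  9.830e-01,  1.839e-01,  0.000e+00]), 'wrist_force': array([ 0.1679, -0.3451,  0.1352]), 'torque': array([0.0206, 0.0206, 0.0532]), 'grasp_force': np.float64(0.0), 'opening': np.float64(1.0004)} 0.0187
scene [[488.8, 0.0, 255.5], [0.0, 488.8, 197.3], [0.0, 0.0, 1.0]] [[0.756, -0.654, 0.001], [-0.29, -0.336, -0.896], [0.586, 0.678, -0.444]] [-0.5, 0.14, 0.757]
top [[431.5, 0.0, 244.6], [0.0, 431.5, 188.6], [0.0, 0.0, 1.0]] [[0.013, -1.0, -0.011], [-0.988, -0.011, -0.154], [0.154, 0.013, -0.988]] [-0.149, 0.534, 0.882]
```

View pics/top0.png

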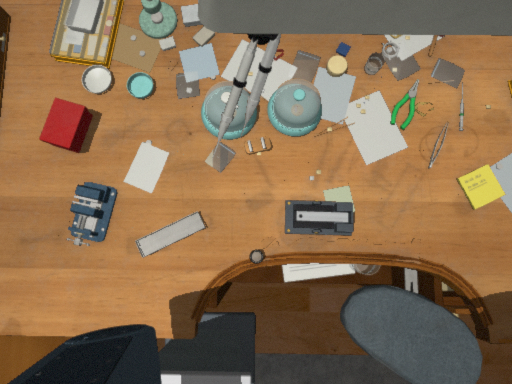

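View pics/scene0.png

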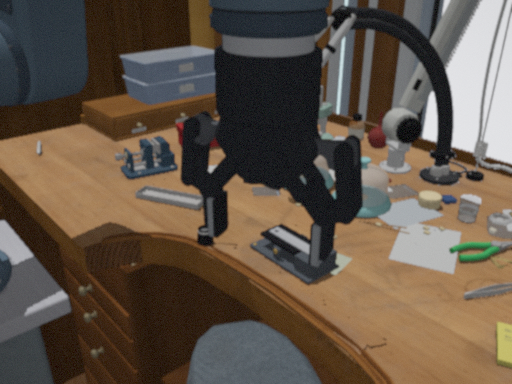

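The top view shows the tray at about (171,234), the stand at (320,217), the loupe at (257,256) and the holder at (258,146). In the scene view, the gripper hangs in front of the stand, whose strip is at about (290,245). I'll enlarge the top view next.

Run:
```python
import cv2,numpy as np
a=cv2.imread("pics/top0.png")
s=cv2.resize(a[190:245,275:365],None,fx=8,fy=8,interpolation=cv2.INTER_CUBIC)[:, :]
t=cv2.resize(a[205:265,130:270],None,fx=5,fy=5,interpolation=cv2.INTER_CUBIC)
o=np.zeros((600,800,3),np.uint8)
s=cv2.resize(s,(490,300)); o[:300,:490]=s; o[300:,:700]=t; 
cv2.imwrite("pics/crop0.png",o)
```

```text
(no output)
```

View pics/crop0.png

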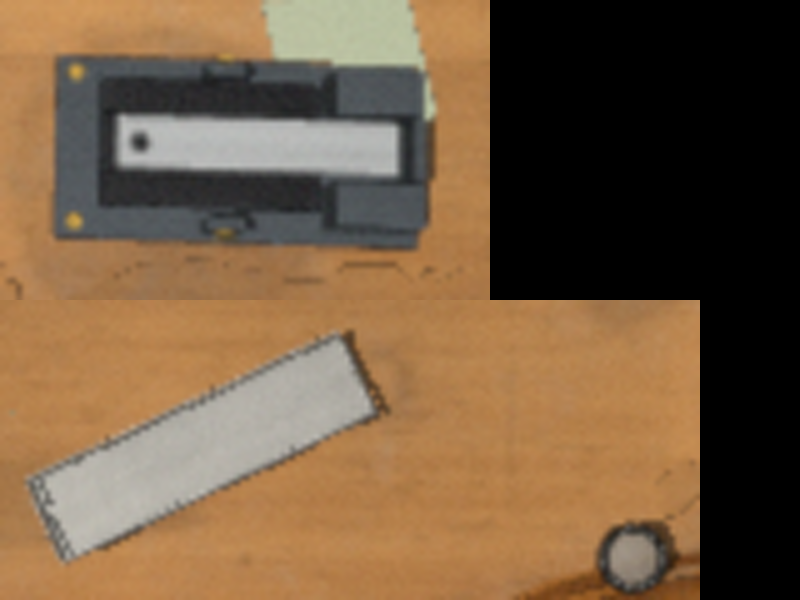

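The crop shows the strip's hole at the left, so the press end is on the world +y side. The cheeks are at the right, on the −y side, and the tray is clean and turned by about 25° in the image. Next I'll measure the strip, tray and loupe with masks.

```bash
cat > h.py <<'E'
import cv2,numpy as np
def ray(c,uv,z):
    "pixel -> world point on plane z"
    R,t,K=c["R"],c["t"],c["mtx"]; C=-R.T@t
    d=R.T@np.linalg.solve(K,np.r_[uv,1.0]); return C+d*(z-C[2])/d[2]
def proj(c,X):
    p=c["mtx"]@(c["R"]@np.asarray(X)+c["t"]); return p[:2]/p[2]
def rect(c,box,lo,hi,smax):
    "largest low-saturation blob in u0,v0,u1,v1"
    u0,v0,u1,v1=box; hsv=cv2.cvtColor(np.ascontiguousarray(c["pixels"][v0:v1,u0:u1]),cv2.COLOR_RGB2HSV)
    m=cv2.inRange(hsv,(0,0,lo),(180,smax,hi))
    k=max(cv2.findContours(m,cv2.RETR_EXTERNAL,cv2.CHAIN_APPROX_NONE)[0],key=cv2.contourArea)
    r=cv2.minAreaRect(k); return cv2.boxPoints(r)+[u0,v0],np.array(r[0])+[u0,v0],r
E
python3 - <<'E'
from h import *
c=dict(np.load("top0.npz"))
for n,b,z,lo,s in(("strip",(290,205,356,230),.033,120,60),("tray",(130,205,212,262),.006,100,60)):
    p,ce,r=rect(c,b,lo,255,s); P=np.array([ray(c,q,z) for q in p]); m=P.mean(0)
    e=np.roll(P,-1,0)-P; L=np.linalg.norm(e,axis=1); i=L.argmax()
    print(n,ce.round(1),"centre",m.round(4),"sides",L.round(4),"yaw",np.degrees(np.arctan2(e[i][1],e[i][0])).round(2))
print("loupe",ray(c,(130+635/5,205+257/5),.031).round(3),"holder?",ray(c,(258,146),.01).round(3), ray(c,(92,211),.01).round(3))
E
```

```text
strip [321.6 216.1] centre [ 0.4799 -0.3066  0.033 ] sides [0.0199 0.1087 0.0198 0.1083] yaw -90.95
tray [169.7 234. ] centre [0.4394 0.0206 0.006 ] sides [0.1521 0.041  0.1512 0.0407] yaw -63.59
loupe [ 0.393 -0.17   0.031] holder? [ 0.638 -0.17   0.01 ] [0.487 0.194 0.01 ]
```

```bash
cat >> h.py <<'E'
from scipy.spatial.transform import Rotation as Ro
def delta(o,pos,ydir=None,tilt=0,ypos=None):
    """shift (units, tool axes now) and turn (units) to TCP pos and to an orientation whose
    y is horizontal at world angle ydir (deg) and z is down tilted by tilt rad about y"""
    q=o["eef_rot"]; R=Ro.from_quat([q[1],q[2],q[3],q[0]])
    s=R.inv().apply(np.asarray(pos)-o["eef_pos"])/.04
    t=None
    if ydir is not None:
        a=np.radians(ydir); y=np.array([np.cos(a),np.sin(a),0]); z=np.array([0,0,-1.])
        T=Ro.from_rotvec(y*tilt)*Ro.from_matrix(np.c_[np.cross(y,z),y,z])
        t=(R.inv()*T).as_rotvec()/.1
        print("shift after turn",(T.inv().apply(np.asarray(pos)-o["eef_pos"])/.04).round(3))
    print("shift now",s.round(3),"turn",None if t is None else t.round(3))
E
python3 - <<'E'
from h import *; from bench import ctrl
delta(ctrl.get_obs(),[.481,-.26,.15],-.95)
E
```

```text
shift after turn [7.003 6.716 2.011]
shift now [ 8.859 -3.952  2.02 ] turn [ -0.012  -0.012 -11.844]
```

Request:
carry_out:
  plan: "0.55 -0.25 0 0 0 0; 0.55 -0.25 0 0 0 0; 0.55 -0.25 0 0 0 0; 0.55 -0.25 0 0 0 0; 0.55 -0.25 0 0 0 0; 0.55 -0.25 0 0 0 0; 0.55 -0.25 0 0 0 0; 0.55 -0.25 0 0 0 0"
  claw: 1

```text
time_s: 0.77
eef_pos: [0.3436, -0.3967, 0.2309]
eef_rot: [-0.0, 0.983, 0.184, -0.0]
wrist_force: [-0.3, -0.5, 0.4]
opening: 0.0
grasp_force: 0.0
```

Request:
carry_out:
  plan: "0.55 -0.25 0.1 0 0 0; 0.55 -0.25 0.1 0 0 0; 0.55 -0.25 0.1 0 0 0; 0.55 -0.25 0.1 0 0 0; 0.55 -0.25 0.1 0 0 0; 0.55 -0.25 0.1 0 0 0; 0.55 -0.25 0.1 0 0 0; 0.55 -0.25 0.1 0 0 0"

```text
time_s: 1.43
eef_pos: [0.4787, -0.2586, 0.1987]
eef_rot: [-0.0, 0.983, 0.184, -0.0]
wrist_force: [-0.0, 1.0, -0.6]
opening: -0.002
grasp_force: 0.0
```

Request:
carry_out:
  plan: "0 0 0 0 0 -1; 0 0 0 0 0 -1; 0 0 0 0 0 -1; 0 0 0 0 0 -1; 0 0 0 0 0 -1; 0 0 0 0 0 -1; 0 0 0 0 0 -1; 0 0 0 0 0 -1"

```text
time_s: 2.1
eef_pos: [0.4779, -0.2595, 0.1988]
eef_rot: [-0.001, 0.832, 0.554, -0.0]
wrist_force: [-0.0, -0.1, -0.2]
opening: -0.001
grasp_force: 0.0
```

Request:
carry_out:
  plan: "0 0 0 0 0 -1; 0 0 0 0 0 -1; 0 0 0 0 0 -1; 0 0 0 0 0 -0.84; 0 0 0 0 0 0; 0 0 0 0 0 0; 0 0 0 0 0 0; 0 0 0 0 0 0"

```text
time_s: 2.77
eef_pos: [0.4782, -0.2597, 0.1992]
eef_rot: [-0.0, 0.714, 0.7, -0.0]
wrist_force: [-0.5, -0.2, 0.5]
opening: 0.0
grasp_force: 0.0
```

Run:
```python
from h import *; from bench import ctrl
o=ctrl.get_obs(); print(o["time_s"],o["q"].round(3),o["eef_pos"].round(4),o["wrist_force"].round(2),o["opening"])
delta(o,[.4808,-.257,.05],-.95)
```

```text
2.7667 [-0.716  0.144  1.717  0.     1.281 -0.697] [ 0.4782 -0.2597  0.1992] [-0.53 -0.16  0.47] 0.000150998704068779
shift after turn [0.068 0.065 3.729]
shift now [0.067 0.065 3.729] turn [-0.002 -0.001 -0.021]
```

Request:
carry_out:
  plan: "0.07 0.07 0.5 0 0 0; 0 0 0.5 0 0 0; 0 0 0.5 0 0 0; 0 0 0.5 0 0 0; 0 0 0.5 0 0 0; 0 0 0.5 0 0 0; 0 0 0.5 0 0 0; 0 0 0.2 0 0 0"

```text
time_s: 3.43
eef_pos: [0.4796, -0.2558, 0.0486]
eef_rot: [-0.002, 0.714, 0.701, -0.0]
wrist_force: [-0.6, -0.0, -0.6]
opening: 0.001
grasp_force: 0.0
```

Request:
carry_out:
  plan: "0 0 0.05 0 0 0; 0 0 0.05 0 0 0; 0 0 0.05 0 0 0; 0 0 0.05 0 0 0; 0 0 0.05 0 0 0; 0 0 0.05 0 0 0; 0 0 0.05 0 0 0; 0 0 0.05 0 0 0"

```text
time_s: 4.1
eef_pos: [0.4812, -0.2571, 0.0354]
eef_rot: [0.0, 0.713, 0.701, 0.0]
wrist_force: [-0.1, 0.4, 0.2]
opening: 0.0
grasp_force: 0.0
```

Request:
carry_out:
  plan: "0 0 0.03 0 0 0; 0 0 0.03 0 0 0; 0 0 0.03 0 0 0; 0 0 0.03 0 0 0; 0 0 0.03 0 0 0; 0 0 0.03 0 0 0; 0 0 0.03 0 0 0; 0 0 0.03 0 0 0"

```text
time_s: 4.77
eef_pos: [0.4811, -0.2568, 0.0256]
eef_rot: [-0.0, 0.713, 0.701, 0.0]
wrist_force: [0.8, 2.7, 2.0]
opening: -0.002
grasp_force: 1.3
```

Request:
carry_out:
  plan: "0 0 0.02 0 0 0; 0 0 0.02 0 0 0; 0 0 0.02 0 0 0; 0 0 0 0 0 0; 0 0 0 0 0 0; 0 0 0 0 0 0; 0 0 0 0 0 0; 0 0 0 0 0 0"

```text
time_s: 5.43
eef_pos: [0.4811, -0.2573, 0.0233]
eef_rot: [0.0, 0.713, 0.701, -0.0]
wrist_force: [-0.0, 0.6, 0.8]
opening: 0.002
grasp_force: 0.1
```

Run:
```python
from h import *; from bench import ctrl
c=ctrl.camera("scene"); a=c["pixels"][:,:,::-1]; np.savez("scene1.npz",**c)
cv2.imwrite("pics/s1.png",cv2.resize(a[200:300,200:360],None,fx=5,fy=5,interpolation=cv2.INTER_CUBIC))
```

```text
(no output)
```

View pics/s1.png

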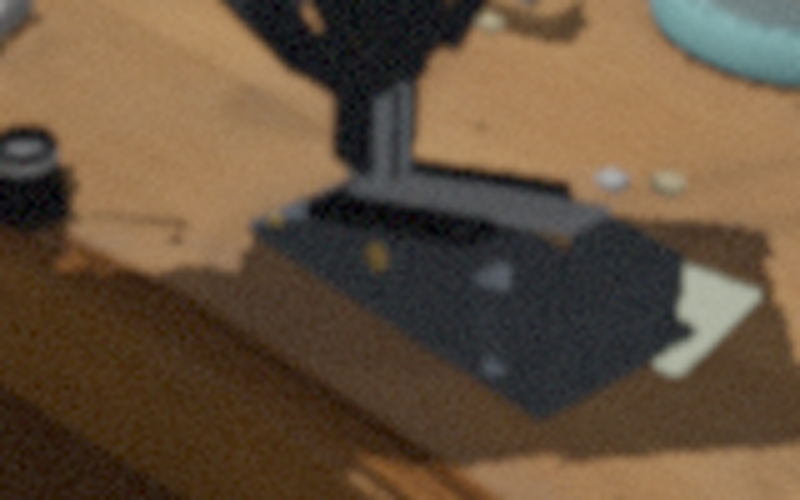

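The plate is tipping and the strip's raised end is at about (585,215) in the crop. I'll keep pressing until the force shows the stop.

Request:
carry_out:
  plan: "0 0 0.02 0 0 0; 0 0 0.02 0 0 0; 0 0 0.02 0 0 0; 0 0 0.02 0 0 0; 0 0 0 0 0 0; 0 0 0 0 0 0; 0 0 0 0 0 0; 0 0 0 0 0 0"

```text
time_s: 6.15
eef_pos: [0.4813, -0.2573, 0.0203]
eef_rot: [0.0, 0.713, 0.701, -0.0]
wrist_force: [-0.1, -0.7, 4.3]
opening: 0.004
grasp_force: 1.7
```

Request:
carry_out:
  plan: "0 0 0.02 0 0 0; 0 0 0.02 0 0 0; 0 0 0 0 0 0; 0 0 0 0 0 0; 0 0 0 0 0 0; 0 0 0 0 0 0; 0 0 0 0 0 0; 0 0 0 0 0 0"

```text
time_s: 6.82
eef_pos: [0.4815, -0.2574, 0.0198]
eef_rot: [0.001, 0.713, 0.701, -0.0]
wrist_force: [-4.5, 1.5, 15.3]
opening: -0.002
grasp_force: 7.0
```

Request:
carry_out:
  plan: "0 0 -0.05 0 0 0; 0 0 -0.2 0 0 0; 0 0 -0.5 0 0 0; 0 0 -0.5 0 0 0; 0 0 -0.5 0 0 0; 0 0 -0.5 0 0 0; 0 0 -0.5 0 0 0; 0 0 0 0 0 0"

```text
time_s: 7.48
eef_pos: [0.4831, -0.2583, 0.1327]
eef_rot: [0.003, 0.713, 0.701, 0.0]
wrist_force: [1.2, 0.5, 0.8]
opening: 0.004
grasp_force: 0.0
```

Run:
```python
from h import *; from bench import ctrl
P0=np.array([.4801,-.2956,.026]); ex=np.array([.0166,.9999,0]); ey=np.array([-.9999,.0166,0]); ez=np.array([0,0,1.])
im=[]
for n in("scene","top"):
    c=ctrl.camera(n); a=np.ascontiguousarray(c["pixels"][:,:,::-1]); 
    f=5 if n=="scene" else 4
    u0,v0=(230,205) if n=="scene" else (275,180)
    a=cv2.resize(a[v0:v0+100,u0:u0+(120 if n=="scene" else 100)],None,fx=f,fy=f,interpolation=cv2.INTER_CUBIC)
    for th,col in((.4,(0,0,255)),(.35,(0,255,0))):
      for s,w in((-66,10),(-66,-10),(44,10),(44,-10)):
        X=P0+ex*(s*np.cos(th)+7*np.sin(th))/1e3+ez*(7*np.cos(th)-s*np.sin(th))/1e3+ey*w/1e3
        p=(proj(c,X)-[u0,v0]+.5)*f; cv2.circle(a,tuple(int(v) for v in p),3,col,1)
    im.append(a[:400] if n=="top" else a[:500,:])
h=max(i.shape[0] for i in im); im=[cv2.copyMakeBorder(i,0,h-i.shape[0],0,0,0) for i in im]
o=np.hstack(im); print(o.shape); cv2.imwrite("pics/s2.png",cv2.resize(o,(800,int(800*o.shape[0]/o.shape[1]))))
```

```text
(500, 1000, 3)
```

View pics/s2.png

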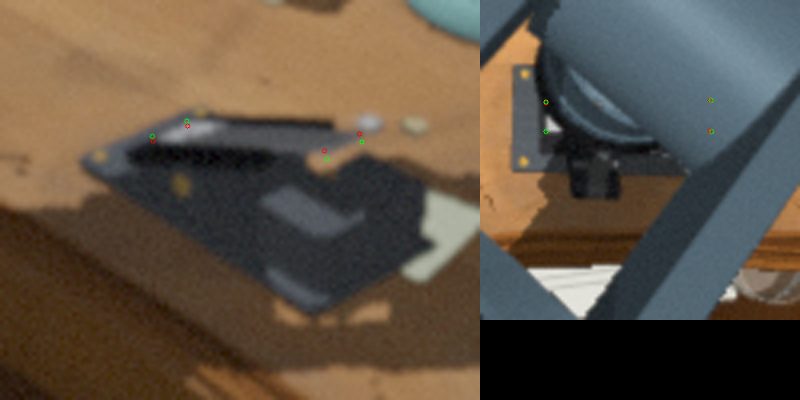

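The overlay's raised-end corners, at (324,151) and (360,134), sit on the strip's raised end in the scene view. That matches full tipping at 0.4 rad, and the top view is hidden by the arm. Next I'll work out the pregrasp pose.

```bash
cat >> h.py <<'E'
P0=np.array([.4801,-.2956,.026]); ex=np.array([.0166,.9999,0]); ez=np.array([0,0,1.]); nrm=np.sin(.4)*ex+np.cos(.4)*ez
mid=P0+ex*(-55*np.cos(.4)+5.5*np.sin(.4))/1e3+ez*(5.5*np.cos(.4)+55*np.sin(.4))/1e3
G=mid-.006*nrm
E
python3 - <<'E'
from h import *; from bench import ctrl
print(G); delta(ctrl.get_obs(),G+.06*nrm,-.95,-.4)
E
```

```text
[ 0.47925584 -0.34644798  0.04695748]
shift after turn [-1.261 -0.015  1.261]
shift now [-1.653 -0.015  0.672] turn [ 0.01  -3.994 -0.006]
```

Request:
carry_out:
  plan: "-0.4 0 0 0 0 0; -0.4 0 0 0 0 0; -0.4 0 0 0 0 0; -0.4 0 0 0 0 0; 0 0 0 0 -1 0; 0 0 0 0 -1 0; 0 0 0 0 -1 0; 0 0 0 0 -1 0"
  claw: -1

```text
time_s: 8.25
eef_pos: [0.4801, -0.323, 0.1288]
eef_rot: [0.141, 0.699, 0.686, -0.143]
wrist_force: [-0.3, 0.2, -0.7]
opening: 0.999
grasp_force: 0.0
```

Request:
carry_out:
  plan: "0 0 0 0 0 0; 0 0 0 0 0 0; 0 0 0 0 0 0; 0 0 0 0 0 0; 0 0 0 0 0 0; 0 0 0 0 0 0; 0 0 0 0 0 0; 0 0 0 0 0 0"

```text
time_s: 8.92
eef_pos: [0.4799, -0.3214, 0.1286]
eef_rot: [0.139, 0.699, 0.687, -0.142]
wrist_force: [0.1, -0.5, 0.6]
opening: 0.997
grasp_force: 0.0
```

Run:
```python
from h import *; from bench import ctrl
o=ctrl.get_obs();print(o["q"].round(2));delta(o,G+.03*nrm,-.95,-.4)
```

```text
[-0.62  0.22  1.85 -0.43  0.89 -0.36]
shift after turn [ 0.217 -0.005  1.374]
shift now [ 0.217 -0.005  1.374] turn [-0.003 -0.002 -0.01 ]
```

Request:
carry_out:
  plan: "0.1 0 0.2 0 0 0; 0.1 0 0.2 0 0 0; 0 0 0.2 0 0 0; 0 0 0.2 0 0 0; 0 0 0.2 0 0 0; 0 0 0.2 0 0 0; 0 0 0.2 0 0 0; 0 0 0 0 0 0"

```text
time_s: 9.58
eef_pos: [0.4787, -0.3355, 0.0718]
eef_rot: [0.138, 0.699, 0.687, -0.142]
wrist_force: [-0.9, 0.2, -0.2]
opening: 0.998
grasp_force: 0.0
```

Request:
carry_out:
  plan: "0 0 0.12 0 0 0; 0 0 0.12 0 0 0; 0 0 0.12 0 0 0; 0 0 0.12 0 0 0; 0 0 0.12 0 0 0; 0 0 0.12 0 0 0; 0 0 0 0 0 0; 0 0 0 0 0 0"

```text
time_s: 10.25
eef_pos: [0.4793, -0.3466, 0.0469]
eef_rot: [0.139, 0.699, 0.687, -0.142]
wrist_force: [0.2, 0.0, 0.7]
opening: 1.0
grasp_force: 0.0
```

Run:
```python
from h import *; from bench import ctrl
o=ctrl.get_obs();delta(o,G,-.95,-.4)
w=ctrl.camera("wrist")["pixels"][:,:,::-1]; s=ctrl.camera("scene")["pixels"][200:300,230:350,::-1]
s=cv2.resize(s,(400,333),interpolation=cv2.INTER_CUBIC); w=cv2.resize(w,(400,300))
cv2.imwrite("pics/g1.png",np.hstack([s,cv2.copyMakeBorder(w,0,33,0,0,0)]))
```

```text
shift after turn [ 0.002 -0.001 -0.004]
shift now [ 0.002 -0.001 -0.004] turn [-0.008 -0.004 -0.003]
```

View pics/g1.png

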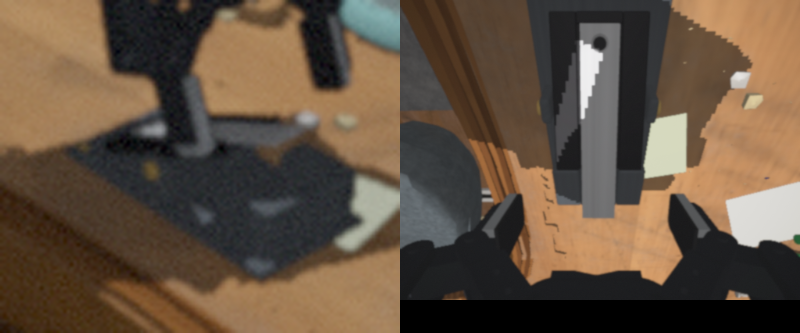

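The strip's plain end is centred between the fingers, at about (600,217) in the wrist half. Closing the gripper.

Request:
carry_out:
  plan: "0 0 0 0 0 0; 0 0 0 0 0 0; 0 0 0 0 0 0; 0 0 0 0 0 0; 0 0 0 0 0 0; 0 0 0 0 0 0; 0 0 0 0 0 0; 0 0 0 0 0 0"
  claw: 1

```text
time_s: 11.02
eef_pos: [0.4796, -0.3466, 0.0474]
eef_rot: [0.139, 0.699, 0.687, -0.142]
wrist_force: [0.5, 0.7, 1.4]
opening: 0.205
grasp_force: 58.5
```

Request:
carry_out:
  plan: "0 0 -0.1 0 0 0; 0 0 -0.2 0 0 0; 0 0 -0.3 0 0 0; 0 0 -0.3 0 0 0; 0 0 -0.3 0 0 0; 0 0 -0.3 0 0 0; 0 0 0 0 0 0; 0 0 0 0 0 0"

```text
time_s: 11.68
eef_pos: [0.4808, -0.3233, 0.104]
eef_rot: [0.141, 0.699, 0.687, -0.141]
wrist_force: [-0.4, 0.7, -0.8]
opening: 0.204
grasp_force: 58.6
```

Run:
```python
from h import *; from bench import ctrl
o=ctrl.get_obs();print(o["opening"],o["grasp_force"],o["eef_pos"])
d=np.array([.4448,-.8957,0]); C=np.array([.4394,.0206,0])
delta(o,[.42,-.17,.15],-.95+27.36,0)
c=ctrl.camera("scene"); s=c["pixels"][120:270,200:360,::-1]; w=ctrl.camera("wrist")["pixels"][:,:,::-1]
s=cv2.resize(s,(400,375),interpolation=cv2.INTER_CUBIC); w=cv2.resize(w,(400,300))
cv2.imwrite("pics/g2.png",np.hstack([s,cv2.copyMakeBorder(w,0,75,0,0,0)]))
```

```text
0.203783870804905 58.62966477870941 [ 0.48075877 -0.32328239  0.10404461]
shift after turn [ 4.108  0.344 -1.149]
shift now [ 3.054 -1.579 -2.548] turn [-0.937  3.943 -4.711]
```

View pics/g2.png

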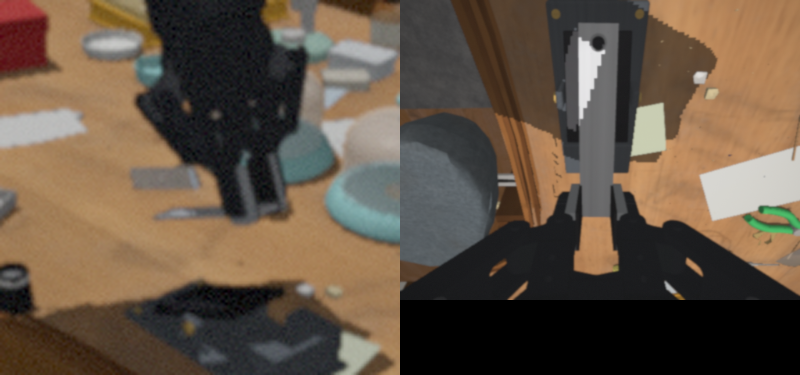

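The strip is held, with opening 0.204 and 58 N, and it's square to the fingers. I'll level the tool, then yaw toward the tray.

Request:
carry_out:
  plan: "0 0 -0.3 0 1 0; 0 0 -0.3 0 1 0; 0 0 -0.3 0 1 0; 0 0 -0.3 0 1 0; 0 0 0 0 0 -0.8; 0 0 0 0 0 -0.8; 0 0 0 0 0 -0.8; 0 0 0 0 0 -0.8"

```text
time_s: 12.45
eef_pos: [0.4794, -0.3117, 0.1477]
eef_rot: [-0.001, 0.591, 0.807, 0.0]
wrist_force: [0.0, 0.0, -0.7]
opening: 0.202
grasp_force: 58.7
```

Run:
```python
from h import *; from bench import ctrl
o=ctrl.get_obs();print(o["eef_pos"]);delta(o,[.42,-.17,.15],-.95+27.36,0)
```

```text
[ 0.47944669 -0.31169432  0.14765771]
shift after turn [ 3.834  0.245 -0.059]
shift now [ 3.826 -0.35  -0.052] turn [-0.009 -0.016 -1.55 ]
```

Request:
carry_out:
  plan: "0 0 0 0 0 -0.8; 0 0 0 0 0 -0.75; 0.65 0.04 0 0 0 0; 0.65 0.04 0 0 0 0; 0.65 0.04 0 0 0 0; 0.65 0.04 0 0 0 0; 0.65 0.04 0 0 0 0; 0.6 0.04 0 0 0 0"

```text
time_s: 13.12
eef_pos: [0.4194, -0.1678, 0.1478]
eef_rot: [-0.001, 0.528, 0.849, 0.0]
wrist_force: [-0.1, 0.1, -0.3]
opening: 0.204
grasp_force: 58.7
```

Run:
```python
from h import *; from bench import ctrl
o=ctrl.get_obs();print(o["eef_pos"])
d=np.array([.4448,-.8957,0]); C=np.array([.4394,.0206,0]); T=C+d*.044; print(T)
delta(o,T+[0,0,.10],-.95+27.36,0)
c=ctrl.camera("top"); p,ce,r=rect(c,(130,205,212,262),100,255,60); P=np.array([ray(c,q,.006) for q in p]); print("tray",P.mean(0).round(4),r)
```

```text
[ 0.41937539 -0.16777578  0.14776874]
[ 0.4589712 -0.0188108  0.       ]
shift after turn [2.895 2.543 1.194]
shift now [2.902 2.534 1.197] turn [-0.01  -0.017 -0.035]
tray [0.4284 0.0148 0.006 ] ((42.209228515625, 34.073848724365234), (29.888099670410156, 70.05268859863281), 64.44003295898438)
```

Request:
carry_out:
  plan: "0.41 0.36 0 0 0 0; 0.41 0.36 0 0 0 0; 0.41 0.36 0 0 0 0; 0.41 0.36 0.2 0 0 0; 0.41 0.36 0.2 0 0 0; 0.41 0.36 0.2 0 0 0; 0.41 0.36 0.2 0 0 0; 0 0 0.2 0 0 0"

```text
time_s: 13.83
eef_pos: [0.4603, -0.019, 0.1077]
eef_rot: [-0.001, 0.527, 0.85, 0.0]
wrist_force: [-0.2, 0.5, -0.9]
opening: 0.203
grasp_force: 58.7
```

Run:
```python
from h import *; from bench import ctrl
o=ctrl.get_obs();print(o["eef_pos"])
d=np.array([.4448,-.8957,0]); C=np.array([.4394,.0206,0]); T=C+d*.044
delta(o,T+[0,0,.05],-.95+27.36,0)
c=ctrl.camera("scene"); s=c["pixels"][130:250,100:260,::-1]; w=ctrl.camera("wrist")["pixels"][:,:,::-1]
s=cv2.resize(s,(400,300),interpolation=cv2.INTER_CUBIC); w=cv2.resize(w,(400,300))
cv2.imwrite("pics/g3.png",np.hstack([s,w]))
```

```text
[ 0.46032991 -0.01898189  0.10768588]
shift after turn [ 0.019 -0.029  1.442]
shift now [ 0.017 -0.028  1.442] turn [-0.003 -0.016 -0.008]
```

View pics/g3.png

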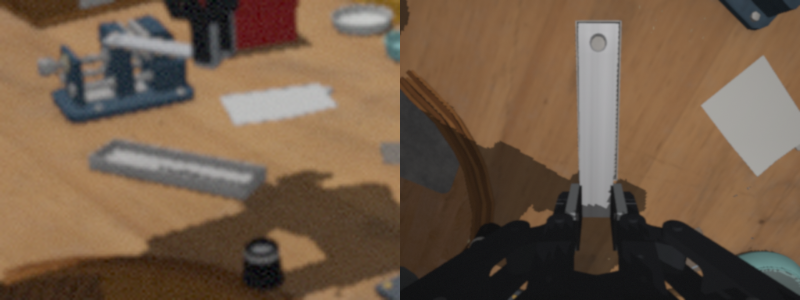

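In the wrist half, the strip (centre at u≈598) lies over the tray, whose edges are at 576 and 620. It's well aligned, so I'll lower it.

Request:
carry_out:
  plan: "0 0 0.25 0 0 0; 0 0 0.25 0 0 0; 0 0 0.25 0 0 0; 0 0 0.25 0 0 0; 0 0 0.25 0 0 0; 0 -0.03 0.25 0 0 0; 0 0 0.25 0 0 0; 0 0 0 0 0 0"

```text
time_s: 14.6
eef_pos: [0.4575, -0.0217, 0.0364]
eef_rot: [-0.002, 0.528, 0.849, -0.0]
wrist_force: [-1.1, -0.3, -0.4]
opening: 0.201
grasp_force: 58.7
```

Run:
```python
from h import *; from bench import ctrl
o=ctrl.get_obs();print(o["eef_pos"])
d=np.array([.4448,-.8957,0]); C=np.array([.4394,.0206,0]); T=C+d*.044
delta(o,T+[0,0,.02],-.95+27.36,0)
c=ctrl.camera("wrist"); np.savez("w.npz",**c)
g=cv2.cvtColor(c["pixels"],cv2.COLOR_RGB2GRAY)
# projected rim line points vs. measured tray axis at rim height, and the strip centre
for k in(-.05,0,.03): print(k,[proj(c,C+d*k+np.array([.8957,.4448,0])*w+[0,0,.012]).round(1).tolist() for w in(-.02,.02)])
cv2.imwrite("pics/w4.png",cv2.resize(c["pixels"][0:330,150:370,::-1],(533,800))[:600])
```

```text
[ 0.45751075 -0.02174397  0.03644767]
shift after turn [0.049 0.065 0.411]
shift now [0.049 0.066 0.411] turn [-0.028 -0.026 -0.033]
-0.05 [[216.6, 49.8], [299.0, 49.6]]
0 [[219.7, 152.0], [294.9, 151.9]]
0.03 [[221.3, 205.2], [292.8, 205.1]]
```

View pics/w4.png

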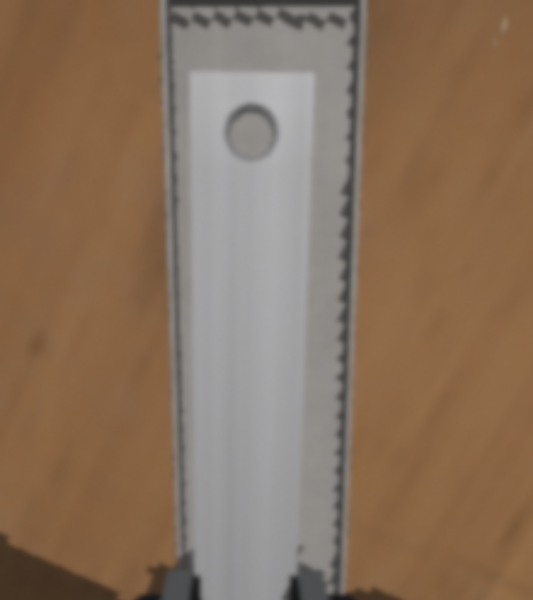

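In the wrist crop, the strip's centre line is at u≈248 and the tray's is at 263. The strip therefore needs to go about 3 mm along +y of the tool, which agrees with the computed residual.

Request:
carry_out:
  plan: "0.03 0.04 0 0 0 0; 0.02 0.04 0 0 0 0; 0 0 0.1 0 0 0; 0 0 0.1 0 0 0; 0 0 0.1 0 0 0; 0 0 0.05 0 0 0; 0 0 0 0 0 0; 0 0 0 0 0 0"

```text
time_s: 15.32
eef_pos: [0.461, -0.0188, 0.0245]
eef_rot: [-0.0, 0.528, 0.849, -0.0]
wrist_force: [0.7, -0.5, -0.2]
opening: 0.199
grasp_force: 58.7
```

Run:
```python
from h import *; from bench import ctrl
o=ctrl.get_obs();print(o["eef_pos"])
d=np.array([.4448,-.8957,0]); C=np.array([.4394,.0206,0]); T=C+d*.044
delta(o,T+[0,0,.014],-.95+27.36,0)
w=ctrl.camera("wrist")["pixels"][:,:,::-1]; s=ctrl.camera("scene")["pixels"][150:240,110:230,::-1]
cv2.imwrite("pics/w5.png",np.hstack([cv2.resize(w[0:330,150:370],(400,600)),cv2.copyMakeBorder(cv2.resize(s,(400,300),interpolation=cv2.INTER_CUBIC),0,300,0,0,0)]))
```

```text
[ 0.46099239 -0.01883423  0.02450919]
shift after turn [ 0.023 -0.045  0.263]
shift now [ 0.023 -0.045  0.263] turn [-0.004 -0.004 -0.029]
```

View pics/w5.png

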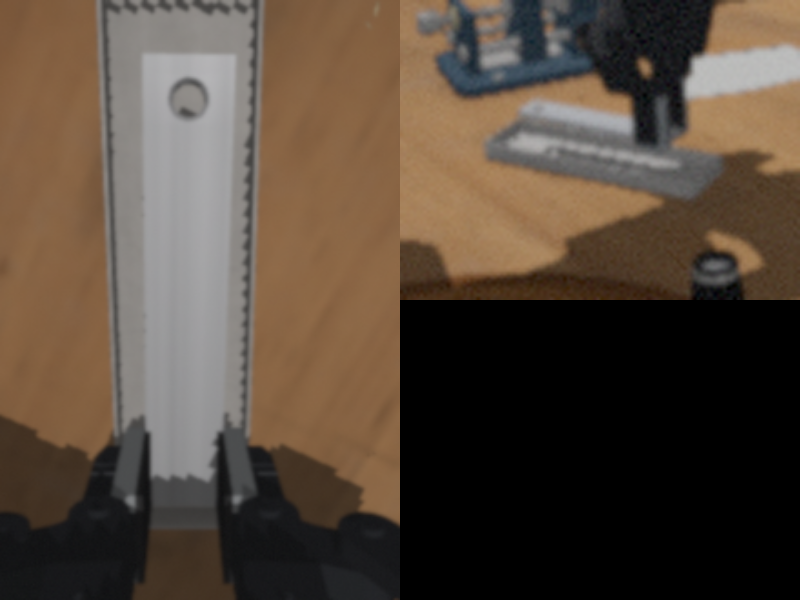

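In the wrist half, the strip's centre is at u≈188 and the tray's is at 181, so the strip is slightly to the right. I'll correct by −1.6 mm and continue down slowly, watching the force.

Request:
carry_out:
  plan: "0.01 -0.04 0 0 0 0; 0 0 0.05 0 0 0; 0 0 0.05 0 0 0; 0 0 0.05 0 0 0; 0 0 0.05 0 0 0; 0 0 0.05 0 0 0; 0 0 0 0 0 0; 0 0 0 0 0 0"

```text
time_s: 16.08
eef_pos: [0.4594, -0.0192, 0.0145]
eef_rot: [-0.0, 0.528, 0.849, -0.0]
wrist_force: [0.4, -0.2, -1.2]
opening: 0.204
grasp_force: 58.7
```

Request:
carry_out:
  plan: "0 0 0.02 0 0 0; 0 0 0.02 0 0 0; 0 0 0.02 0 0 0; 0 0 0 0 0 0; 0 0 0 0 0 0; 0 0 0 0 0 0; 0 0 0 0 0 0; 0 0 0 0 0 0"

```text
time_s: 16.75
eef_pos: [0.4596, -0.0192, 0.0124]
eef_rot: [0.0, 0.528, 0.849, 0.0]
wrist_force: [-0.2, -0.1, -0.3]
opening: 0.201
grasp_force: 58.7
```

Request:
carry_out:
  plan: "0 0 0.02 0 0 0; 0 0 0.02 0 0 0; 0 0 0.02 0 0 0; 0 0 0 0 0 0; 0 0 0 0 0 0; 0 0 0 0 0 0; 0 0 0 0 0 0; 0 0 0 0 0 0"

```text
time_s: 17.42
eef_pos: [0.4596, -0.0192, 0.01]
eef_rot: [0.0, 0.528, 0.849, 0.0]
wrist_force: [0.3, 0.3, -0.4]
opening: 0.199
grasp_force: 58.7
```

Request:
carry_out:
  plan: "0 0 0.02 0 0 0; 0 0 0.02 0 0 0; 0 0 0.02 0 0 0; 0 0 0 0 0 0; 0 0 0 0 0 0; 0 0 0 0 0 0; 0 0 0 0 0 0; 0 0 0 0 0 0"

```text
time_s: 18.08
eef_pos: [0.4596, -0.0192, 0.0076]
eef_rot: [0.0, 0.528, 0.849, 0.0]
wrist_force: [-0.6, 0.1, -0.6]
opening: 0.2
grasp_force: 58.7
```

Request:
carry_out:
  plan: "0 0 0.02 0 0 0; 0 0 0.02 0 0 0; 0 0 0.02 0 0 0; 0 0 0.01 0 0 0; 0 0 0 0 0 0; 0 0 0 0 0 0; 0 0 0 0 0 0; 0 0 0 0 0 0"

```text
time_s: 18.75
eef_pos: [0.46, -0.0193, 0.0061]
eef_rot: [0.0, 0.528, 0.849, -0.0]
wrist_force: [-6.2, 0.8, 17.4]
opening: 0.201
grasp_force: 68.2
```

Contact at 17 N. I'll back off 1 mm and release with a small opening.

Request:
carry_out:
  plan: "0 0 -0.025 0 0 0; 0 0 -0.025 0 0 0; 0 0 0 0 0 0; 0 0 0 0 0 0; 0 0 0 0 0 0; 0 0 0 0 0 0; 0 0 0 0 0 0; 0 0 0 0 0 0"

```text
time_s: 19.42
eef_pos: [0.4596, -0.0192, 0.0066]
eef_rot: [-0.0, 0.528, 0.849, -0.0]
wrist_force: [-0.3, -0.2, -0.3]
opening: 0.204
grasp_force: 58.8
```

Request:
carry_out:
  plan: "0 0 0 0 0 0; 0 0 0 0 0 0; 0 0 0 0 0 0; 0 0 0 0 0 0; 0 0 0 0 0 0; 0 0 0 0 0 0; 0 0 0 0 0 0; 0 0 0 0 0 0"
  claw: 0.45

```text
time_s: 20.08
eef_pos: [0.4596, -0.0192, 0.0068]
eef_rot: [-0.0, 0.528, 0.849, 0.0]
wrist_force: [1.0, 0.5, -0.7]
opening: 0.275
grasp_force: 0.4
```

Request:
carry_out:
  plan: "0 0 -0.05 0 0 0; 0 0 -0.1 0 0 0; 0 0 -0.2 0 0 0; 0 0 -0.3 0 0 0; 0 0 -0.5 0 0 0; 0 0 -0.5 0 0 0; 0 0 -0.5 0 0 0; 0 0 -0.5 0 0 0"

```text
time_s: 20.75
eef_pos: [0.4595, -0.0193, 0.1144]
eef_rot: [0.0, 0.528, 0.849, -0.0]
wrist_force: [0.2, 0.4, -0.0]
opening: 0.272
grasp_force: 0.0
```

Run:
```python
from h import *; from bench import ctrl
o=ctrl.get_obs();print(o["eef_pos"],o["opening"])
w=ctrl.camera("wrist")["pixels"][:,:,::-1]; s=ctrl.camera("scene")["pixels"][150:240,110:230,::-1]
cv2.imwrite("pics/w6.png",np.hstack([cv2.resize(w,(400,300)),cv2.resize(s,(400,300),interpolation=cv2.INTER_CUBIC)]))
```

```text
[ 0.45946271 -0.01927239  0.11444758] 0.271520974560098
```

View pics/w6.png

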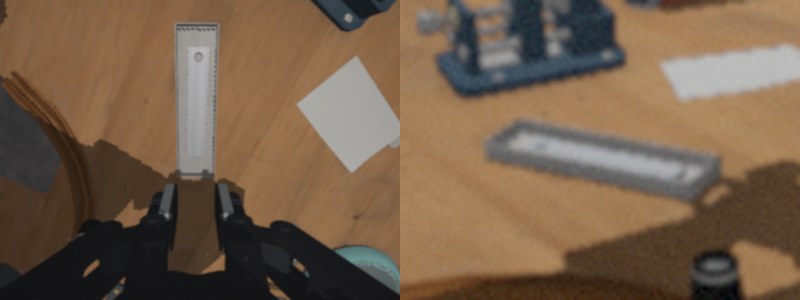

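The strip lies flat inside the tray; in the wrist half it runs from v≈47 to 158 at u≈198. The tray and loupe haven't moved, and nothing is touching the robot, so I'm handing in.

```bash
python3 -c "
from bench import ctrl
print(ctrl.hand_in())"
```

```text
the job is handed in; nothing more can be done
None
```

The strip was tipped up by its stand, lifted by its raised end and lowered into the tray, where the last picture shows it lying flat; it was let go no more than about 9 mm above the tray floor, and the job was handed in at about 21 s, with no verdict returned.

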